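# Rock the ball sorter's gate over and feed the waiting balls down the other chute

## Robot

A 7-joint arm with a two-finger parallel gripper is mounted at the origin on the work surface. World frame = base frame: x ahead of the robot, y to its left, z up, the work surface at z = 0. Lengths are in m, angles in rad, forces in N, time in s.
With the tool pointing down it reaches from about 0.425 to 0.875 m from the base axis. Payload 4.7 kg.
Tool frame: the origin (TCP) lies midway between the tips of the shut fingers; the grasp point (between the pads) lies 19 mm behind it; z points along the fingers, y is the direction in which the jaws open and shut (so a half turn about z gives the same grasp; the last joint's range is limited). The gripper opens to 87 mm and grips with 3 to 60 N. Pads are 19 mm wide; open, the fingers measure 117 mm over their backs; the gripper's body (75 mm by 190 mm) begins 51 mm behind the grasp point.
Start: joints at [1.287, 0.321, -0.07, 1.45, 0.023, 1.371, -0.057], TCP at [0.191, -0.621, 0.223] pointing down, gripper open.
Joint ranges: [-2.86, 2.86], [-0.3, 2.09], [-1.38, 1.24], [0.06, 2.45], [-1.56, 4.7], [0.09, 2.05], [-2.69, 2.69]. Speed limits (rad/s): [2.57, 2.57, 3.14, 3.14, 3.14, 3.14, 3.14].

## Interface

Orientations are given as a rotation vector (axis times angle).
In Python, from bench import get_state, eyes, job gives the robot as it stands. The module is installed in compiled form; this text tells all that it offers.
- The arm moves only by the shell command python3 -m jog 'ROWS' [FORCE]. ROWS is JSON, a list that holds one entry, the list of rows, each a list of 5 numbers: the opening, from 0 (shut) to 1 (fully open), then the shift along the tool's x, y, z in units of 40 mm (1.0 is 40 mm), then the turn about the tool's z in units of 5 degrees (1.0 is 5 degrees). In form: [[[jaw, dx, dy, dz, turn], ...]]. A call has 1 to 10 rows; each row shifts and turns the commanded pose from where the row before left it, along the tool's axes as they then stand; what a row does not reach is not made up. A row lasts 1/8 s, in which the tool goes at most 62.5 mm and 10.7 degrees, less where a joint would pass 70% of its speed; a pose out of reach is approached as far as the arm can. A call is refused whole if a number of a shift passes 1 or a number of a turn 1, either way. A call with a gripper value outside its range is refused whole. The fingers move at their own pace and stop on an object; FORCE is the grip in N (left out, the last holds). Time passes only in rows, so rows that do not move let the fingers close. It gives the time, the measured TCP pose, the force and the opening at its end, in the units of the state.
- get_state(): the state, without advancing time (a new reading comes with each control period).
- eyes.get_image(name): name is "scene" or "top" or "wrist"; returns (picture, depth): 384x512x3 uint8, red, green, blue; 384x512 float32, m along the optical axis (not along the pixel's ray), 0 where there is no reading.
- eyes.camera_params(name): a dict with "camera_matrix" (3x3 intrinsics, pixels), "pose" (4x4, takes a point from camera to world coordinates); the wrist camera has in their place "mount" (4x4, takes a point from camera to tool coordinates, whose origin is the TCP and whose axes are the flange's). Camera axes: x right, y down, z forward; pixel columns grow to the right and rows downward; lengths in m; the calibration is good to about 2 mm. A picture is of the moment at which its call begins: read the wrist's pose just before it. camera_params takes no time and is no camera call.
- job.close_job(): hands the job in, once; it reports no verdict.
The state is a dict: "time": time; "joint_positions": joint angles; "qd": joint speeds; "joint_torque": joint torques, N m; "position": TCP position; "tool_rot": TCP orientation; "ft_force": force on the tool from outside, world axes, zero at the start; "torque": the same for the moment, N m; "grip_width": opening from 0.0 (shut) to 1.0 (fully open).
Only numpy, scipy, OpenCV 4.12 (cv2) and the standard library are available. Lean on these libraries where they do the work, as an engineer would, in place of code of your own. Each camera call takes 0.05 s, during which the arm holds its last target. There are 200 camera calls.

## Task

The ball sorter's seesaw gate is tipped towards one of its two chutes. With the fingertips, rock the gate over its pivot so that it leads to the other chute, and only then push the two waiting steel balls forward off the loading ledge, leaving them to roll over the gate by themselves until both lie still in that other chute. Do not lift or carry the balls, and leave the other things on the bench alone.

Things in the scene. Friction and masses are not known exactly. Their poses are not given: they have to be found in the camera images.
- sorter: Bench-top ball sorter, screwed down: black stand, ledge and two chutes, bare aluminium seesaw gate, 225 x 504 mm. Origin: on the bench right below the middle of the gate's pivot; z up; x = feed direction (balls are pushed towards +x, away from the robot); y = along the gate: left chute at +y, right chute at -y. The pivot axis runs along x, 70 mm above the bench.
- gate (a joint): Tilt of the seesaw gate, an aluminium trough 200 mm long (along the sorter's y), 50 mm wide. Positive: left (+y) end down, leads to the left chute; negative: right end down. Rests at a stop, +0.22 or -0.22 rad. Top-heavy: about 1 N down on the raised end's tab rocks it; once past level (0) it falls to the other stop alone and stays.
- tab_left (a point): Centre of the top face of the finger tab at the gate's left (+y) end: a flat plate 36 x 32 x 4 mm sticking out of the gate's far (+x) wall, flush with its top; 42 mm to +x of the pivot's middle, 75 mm along the gate and 66 mm above the pivot when level. About 151 mm above the bench when raised, 136 level, 118 down.
- tab_right (a point): The same tab at the gate's right (-y) end.
- ledge (a point): Middle of the front end of the loading ledge's level floor, 137 mm above the bench; axes as the sorter's (sorter x = -0.075, y = 0). The ledge is a lane 34 mm wide between 9 mm high walls; it reaches 76 mm back (-x), open at the back. In front a ramp falls 12 mm over 51 mm; from it balls drop onto the gate's middle and roll to its lower end.
- chute_left (a point): Lower end of the left chute's floor, at its closed end: sorter y = +0.248, 30 mm above the bench. The chute is 64 mm wide with 30 mm walls and slopes down outwards from y = 0.095 (68 mm high) to this end wall (top at 80 mm), where balls collect.
- chute_right (a point): The same for the right chute, at sorter y = -0.248.
- ball_front: Bright polished steel ball, 30 mm diameter, about 110 g, the one nearer the gate. Origin: its centre. It waits on the ledge at sorter x = -0.095, y = 0, centre 152 mm above the bench, kept from rolling by 2 mm high ridges across the lane 9 mm before and behind its centre; a push of 1 to 2 N rolls it over them. Past the ledge's front end it rolls away by itself.
- ball_rear: The same kind of ball behind it, at sorter x = -0.129, y = 0, between ridges of its own. Pushing it forward pushes the front ball ahead of it.
- multimeter: A handheld multimeter lying on its back, 150 x 80 x 42 mm, black. Origin: centre of its underside. A bystander, not part of the job.
- bobbin: A copper coil bobbin standing on end, 56 mm diameter, 50 mm high. Origin: centre of its underside. A bystander.
- jar: A small amber glass jar with a black lid, standing beyond the sorter, 40 mm diameter, 55 mm high. Origin: centre of its underside. A bystander.

How it is judged:
On the way:
1. the gate is rocked over to its other stop while both balls still wait on the ledge (distance of tab_left from where it was at the start of the episode above 0.022 m and (value of joint gate above 0.17 rad or value of joint gate below -0.17 rad) and x of each of ball_front, ball_rear in the frame of sorter below -0.06 m), for 0.2 s.
At the end, for the whole second after the job is handed in: The gate rests against the stop opposite to the one it started at (beyond 0.17 rad), and both balls lie still (under 30 mm/s) in the chute on the gate's lowered side, their centres more than 120 mm from the pivot along the gate and inside the chute's walls (distance of tab_left from where it was at the start of the episode above 0.022 m and ((value of joint gate above 0.17 rad and y of ball_front in the frame of sorter between 0.12 and 0.25 m and x of ball_front in the frame of sorter between -0.035 and 0.035 m and z of each of ball_front, ball_rear in the frame of sorter above 0.02 m and linear speed of each of ball_front, ball_rear below 0.03 m/s and y of ball_rear in the frame of sorter between 0.12 and 0.25 m and x of ball_rear in the frame of sorter between -0.035 and 0.035 m) or (value of joint gate below -0.17 rad and y of ball_front in the frame of sorter between -0.25 and -0.12 m and x of ball_front in the frame of sorter between -0.035 and 0.035 m and z of each of ball_front, ball_rear in the frame of sorter above 0.02 m and linear speed of each of ball_front, ball_rear below 0.03 m/s and y of ball_rear in the frame of sorter between -0.25 and -0.12 m and x of ball_rear in the frame of sorter between -0.035 and 0.035 m))); the robot touches nothing.
It fails at once if a ball is lifted (more than 18 mm above its place on the ledge) (height (world z) of any of ball_front, ball_rear above 0.17 m).
It fails at once if the fingers touch a ball that has left the ledge and its ramp, or carry it out of the lane ((contact force between the fingers and ball_front above 0.3 N and (x of ball_front in the frame of sorter above -0.005 m or y of ball_front in the frame of sorter above 0.025 m or y of ball_front in the frame of sorter below -0.025 m)) or (contact force between the fingers and ball_rear above 0.3 N and (x of ball_rear in the frame of sorter above -0.005 m or y of ball_rear in the frame of sorter above 0.025 m or y of ball_rear in the frame of sorter below -0.025 m))).
It fails at once if a bystander is moved by more than 20 mm (distance of any of multimeter, bobbin, jar from where it was at the start of the episode above 0.02 m).
It also fails if it takes over 42 s, if anything falls off the work surface, if the arm or the gripper's body presses on something with over 40 N, if the wrist force passes 120 N, or if a joint passes its speed limit or range.

## Working session

There is one attempt and no reset: what is moved stays moved. The work goes in short steps, Python scripts to look and compute and a shell command to move; the robot and the scene stay as the last step left them, time stands still between calls to the robot, and variables do not carry over. Pictures are saved under pics/ and viewed, about 8 in all and at most 12, crops included, and the job is handed in when it is done.

```bash
mkdir -p pics; python3 - <<'E'
from bench import get_state, eyes, job
import cv2,numpy as np
s=get_state();print(s)
for n in ("scene","top"):
    p,d=eyes.get_image(n);cv2.imwrite(f"pics/{n}0.png",p[:,:,::-1]);np.savez(f"pics/{n}0.npz",p=p,d=d)
    c=eyes.camera_params(n);print(n,c)
print(eyes.camera_params("wrist"))
E
```

```text
{'time': 0.0, 'joint_positions': array([ 1.28710214,  0.3218008 , -0.07007699,  1.4516795 ,  0.02260333,
        1.37078711, -0.05688099]), 'qd': array([-1.16314929e-03,  1.59645273e-04,  1.71746894e-03, -1.88633020e-05,
       -1.48883255e-03,  8.87098160e-04, -6.33321768e-04]), 'joint_torque': array([ 8.38671731e-04, -4.91281271e+01, -4.03451454e-01, -3.12525022e+01,
       -6.40631374e-02,  4.38586192e-02,  1.65721904e-04]), 'position': array([ 0.19050221, -0.62087915,  0.22147361]), 'tool_rot': array([-3.10499348e+00, -4.65839947e-01,  6.00794549e-04]), 'ft_force': array([-0.34231599, -0.17381128,  0.24441943]), 'torque': array([ 0.05311214, -0.02227745, -0.00906404]), 'grip_width': 0.9992694909694633}
scene {'camera_matrix': array([[472.87866705,   0.        , 260.76821919],
       [  0.        , 472.87866705, 187.20476205],
       [  0.        ,   0.        ,   1.        ]]), 'pose': array([[-0.51990053,  0.72498697, -0.45177134,  1.08301367],
       [ 0.85417162,  0.44722582, -0.26529213,  0.29117012],
       [ 0.00971047, -0.52381577, -0.85177623,  1.09627515],
       [ 0.   
[... 303 characters left out ...]
-0.99975877, -0.0075666 ,  0.02061929, -0.01965542],
       [-0.01948903, -0.12730396, -0.99167226,  1.39641584],
       [ 0.        ,  0.        ,  0.        ,  1.        ]])}
{'camera_matrix': array([[290.75947462,   0.        , 258.2240986 ],
       [  0.        , 290.75947462, 192.37675923],
       [  0.        ,   0.        ,   1.        ]]), 'mount': array([[ 1.15036094e-04, -9.64017911e-01, -2.65837271e-01,
         7.26539578e-02],
       [ 9.99999908e-01,  2.20856603e-04, -3.68171240e-04,
         2.63616800e-04],
       [ 4.13635586e-04, -2.65837204e-01,  9.64017847e-01,
        -1.62190554e-01],
       [ 0.00000000e+00,  0.00000000e+00,  0.00000000e+00,
         1.00000000e+00]])}
```

View pics/top0.png

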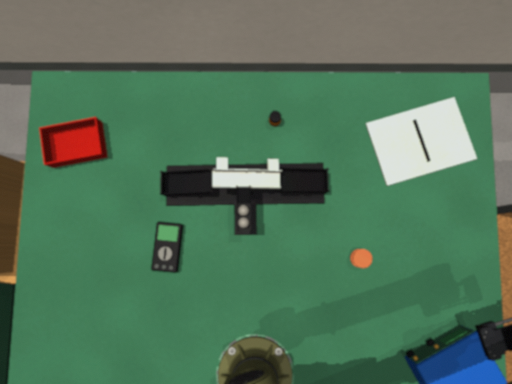

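View pics/scene0.png

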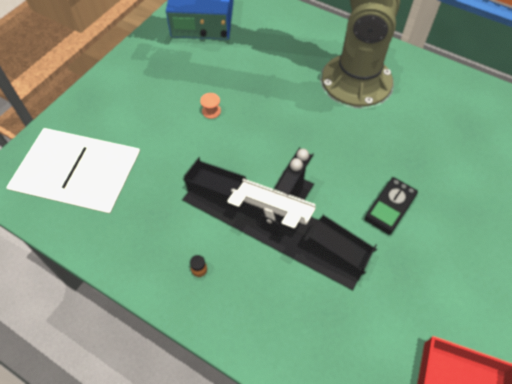

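The top view shows the balls at about (243,210) and (243,223), the left tab at (222,163), the right tab at (273,165), the jar at (275,118) and the chutes along row ~183. Next I'll measure these in world coordinates.

```bash
cat > h.py <<'E'
import numpy as np
from bench import eyes
def cloud(n,d,pose=None):
    c=eyes.camera_params(n);K=c["camera_matrix"];T=c["pose"] if pose is None else pose
    v,u=np.mgrid[:d.shape[0],:d.shape[1]]
    P=np.stack([(u-K[0,2])/K[0,0]*d,(v-K[1,2])/K[1,1]*d,d],-1)
    return P@T[:3,:3].T+T[:3,3]
E
python3 - <<'E'
import numpy as np,cv2
from h import *
for n,pts in (("top",dict(bf=(243,210),br=(243,223),tl=(222,162),tr=(273,163),jar=(275,118),bench=(300,260))),("scene",dict(bf=(296,164),br=(303,154),tr=(238,199),tl=(294,215),jar=(198,263)))):
    z=np.load(f"pics/{n}0.npz");P=cloud(n,z["d"]);p=z["p"].astype(int)
    for k,(u,v) in pts.items(): print(n,k,np.median(P[v-1:v+2,u-1:u+2].reshape(-1,3),axis=0).round(4))
    m=(p.min(-1)>150)&(P[...,2]>.09)&(P[...,2]<.18)&(abs(P[...,0]-.45)<.2)&(abs(P[...,1])<.2)
    k,l,st,ce=cv2.connectedComponentsWithStats(m.astype(np.uint8))
    for i in range(1,k):
        if st[i,4]>8:
            q=P[l==i]; print(n,st[i],q.mean(0).round(4),q.min(0).round(3),q.max(0).round(3))
            if st[i,4]>200:print(cv2.minAreaRect(q[:,:2].astype(np.float32)))
    # dark sorter (elevated 0.02..0.09)
    m=(p.max(-1)<70)&(P[...,2]>.06)&(P[...,2]<.1)&(abs(P[...,0]-.43)<.2)&(abs(P[...,1])<.35)
    q=P[m][:,:2].astype(np.float32);print(n,"walls",cv2.minAreaRect(q))
E
```

```text
top bf [0.4798 0.0363 0.1657]
top br [0.4437 0.0358 0.1649]
top tl [0.6171 0.0986 0.1531]
top tr [ 0.6215 -0.0473  0.1191]
top jar [ 0.7742 -0.0542  0.0571]
top bench [ 0.3393 -0.1347  0.0023]
top [216 157  13  13 144] [0.6139 0.0989 0.1516] [0.596 0.082 0.144] [0.633 0.115 0.159]
top [268 159  11  13 133] [ 0.6167 -0.0473  0.1187] [ 0.6   -0.062  0.102] [ 0.635 -0.033  0.127]
top [235 169  12   1  12] [0.5995 0.0463 0.14  ] [0.598 0.031 0.135] [0.6   0.062 0.146]
top [213 171  67  17 948] [0.5742 0.0359 0.112 ] [ 0.549 -0.066  0.09 ] [0.598 0.126 0.145]
((0.5739630460739136, 0.030161365866661072), (0.046532947570085526, 0.19165705144405365), 1.3671588897705078)
top [241 221   4   3   9] [0.4466 0.0368 0.1676] [0.443 0.033 0.163] [0.449 0.041 0.171]
top walls ((0.5762476325035095, 0.03775063157081604), (0.07163316756486893, 0.5079953074455261), 1.4180474281311035)
scene bf [0.489  0.0385 0.1655]
scene br [0.4548 0.0388 0.164 ]
scene tr [ 0.6219 -0.0419  0.1195]
scene tl [0.6047 0.0991 0.1512]
scene jar [ 0.7869 -0.0499  0.0554]
scene [298 149  10  10  76] [0.452  0.0366 0.1628] [0.434 0.024 0.155] [0.463 0.048 0.17 ]
scene [292 159  10  10  79] [0.4854 0.038  0.1629] [0.463 0.026 0.149] [0.499 0.049 0.17 ]
scene [ 228  179   87   49 1622] [0.5838 0.037  0.1202] [ 0.55  -0.071  0.09 ] [0.64  0.128 0.157]
((0.5948469638824463, 0.02822980284690857), (0.19924204051494598, 0.08975160866975784), 89.86660766601562)
scene walls ((0.5354129672050476, 0.03867700695991516), (0.15973208844661713, 0.5039719343185425), 1.5428194999694824)
```

```bash
python3 -m jog '[[[0,0,0,0,1],[0,0,0,0,1],[0,0,0,0,1],[0,0,0,0,0.2],[0,0.55,-0.9,0,0],[0,0.55,-0.9,0,0],[0,0.55,-0.9,0,0],[0,0.55,-0.9,0,0],[0,0.55,-0.9,0,0],[0,0.55,-0.9,0,0]]]' 20; python3 -m jog '[[[0,0.55,-0.9,0,0],[0,0.55,-0.9,0,0],[0,0.55,-0.9,0,0],[0,0.55,-0.9,0,0],[0,0.55,-0.9,0,0],[0,0.55,-0.9,0,0],[0,0.55,-0.9,0,0],[0,0.55,-0.9,0,0],[0,0.55,-0.9,0,0],[0,0.55,-0.9,0,0]]]'
```

```text
time: 1.35
position: [0.3192, -0.4016, 0.2225]
tool_rot: [3.141, 0.031, -0.0]
ft_force: [0.3, 0.1, 0.9]
grip_width: 0.017
time: 2.6
position: [0.5324, -0.0379, 0.2225]
tool_rot: [3.141, 0.031, 0.0]
ft_force: [0.0, -0.3, 0.0]
grip_width: 0.004
```

```bash
python3 -m jog '[[[0,0.54,-0.9,0,0],[0,0.54,-0.9,0,0],[0,0.54,-0.9,0,0],[0,0.54,-0.9,0,0],[0,0,0,0.6,0],[0,0,0,0.6,0],[0,0,0,0.2,0],[0,0,0,0,0]]]'; python3 - <<'E'
from h import *
import cv2
p,d=eyes.get_image("scene");c=p[120:290,160:400];cv2.imwrite("pics/s1.png",cv2.resize(c[:,:,::-1],None,fx=3,fy=3,interpolation=2))
E
```

```text
time: 3.6
position: [0.6155, 0.1063, 0.1663]
tool_rot: [3.141, 0.029, -0.001]
ft_force: [0.8, -0.6, -0.1]
grip_width: 0.004
```

View pics/s1.png

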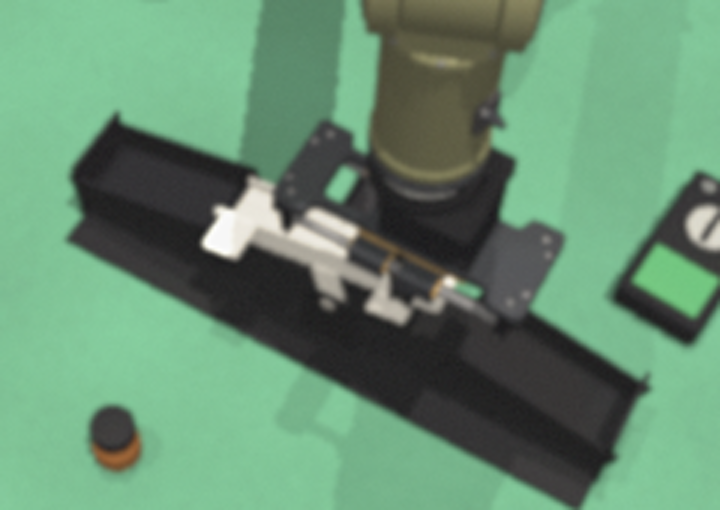

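The finger tip (at about crop (385,285)) is directly over the left tab (390,305), and the right end is down. I'll press now.

```bash
python3 -m jog '[[[0,0,0,0.2,0],[0,0,0,0.2,0],[0,0,0,0.2,0],[0,0,0,0.2,0],[0,0,0,0.15,0],[0,0,0,0,0],[0,0,0,0,0]]]';python3 -m jog '[[[0,0,0,-0.7,0],[0,0,0,-0.7,0],[0,0,0,-0.6,0],[0,0,0,0,0]]]'; python3 - <<'E'
from h import *
import cv2
p,d=eyes.get_image("scene");c=p[120:290,160:400];cv2.imwrite("pics/s2.png",cv2.resize(c[:,:,::-1],None,fx=3,fy=3,interpolation=2))
E
```

```text
time: 4.53
position: [0.6158, 0.1065, 0.1286]
tool_rot: [3.141, 0.029, 0.0]
ft_force: [0.8, 0.6, -0.3]
grip_width: 0.002
time: 5.03
position: [0.6171, 0.1071, 0.211]
tool_rot: [-3.141, -0.029, -0.007]
ft_force: [0.5, 0.8, -0.6]
grip_width: 0.007
```

View pics/s2.png

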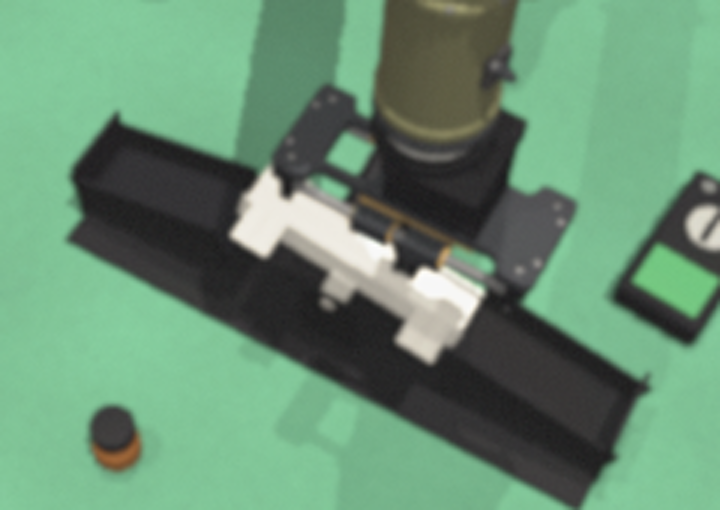

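The gate now leads left: the left tab is down at crop (420,345) and the right one is up at (260,220). Next I'll move behind the balls and check reach from above.

```bash
python3 -m jog '[[[0,-0.91,0.28,0,0],[0,-0.91,0.28,0,0],[0,-0.91,0.28,0,0],[0,-0.91,0.28,0,0],[0,-0.91,0.28,0,0],[0,-0.91,0.28,0,0],[0,0,0,0,0],[0,0,0,0,0]]]'; python3 - <<'E'
from h import *
from bench import get_state
import cv2
print(get_state()["joint_positions"].round(3))
p,d=eyes.get_image("scene");P=cloud("scene",d);c=p[120:290,160:400];cv2.imwrite("pics/s3.png",cv2.resize(c[:,:,::-1],None,fx=3,fy=3,interpolation=2))
for k,(u,v) in dict(bf=(296,164),br=(303,154),tr=(246,194),tl=(300,234)).items(): print(k,P[v,u].round(4))
E
```

```text
time: 6.08
position: [0.3988, 0.0354, 0.2082]
tool_rot: [3.141, 0.029, 0.0]
ft_force: [-0.2, 0.2, -0.0]
grip_width: 0.003
[ 0.582 -0.231 -0.631  2.016 -0.14   1.316 -1.553]
bf [0.4904 0.0393 0.1665]
br [0.4571 0.0399 0.1683]
tr [ 0.6155 -0.0229  0.1508]
tl [0.6228 0.1279 0.1145]
```

View pics/s3.png

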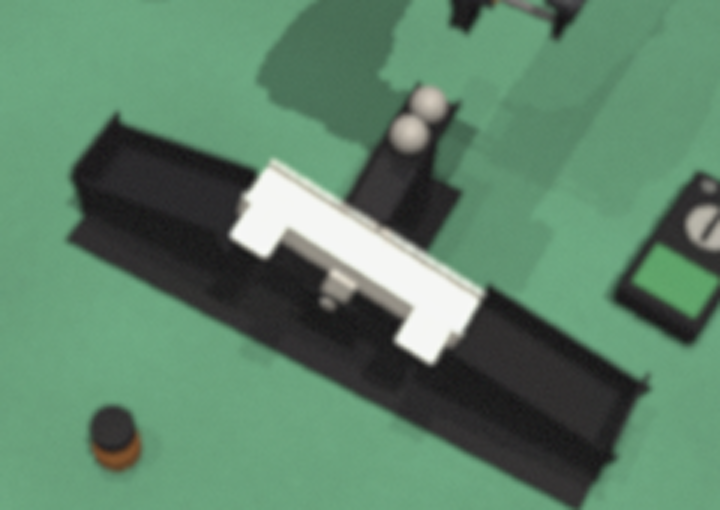

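The balls are at crop (410,133) and (428,103), and the gate is left-down. This pose is within reach, so I'll descend behind the rear ball.

```bash
python3 -m jog '[[[0,0,-0.05,0.4,0],[0,0,0,0.4,0],[0,0,0,0.4,0],[0,0,0,0.24,0],[0,0,0,0,0],[0,0,0,0,0]]]'; python3 - <<'E'
from h import *
from bench import get_state
import cv2
print(get_state()["joint_positions"].round(3))
p,d=eyes.get_image("scene");c=p[60:230,200:440];cv2.imwrite("pics/s4.png",cv2.resize(c[:,:,::-1],None,fx=3,fy=3,interpolation=2))
E
```

```text
time: 6.88
position: [0.3989, 0.0374, 0.1513]
tool_rot: [3.141, 0.029, 0.001]
ft_force: [-0.4, 0.2, 0.1]
grip_width: 0.006
[ 0.578 -0.179 -0.663  2.096 -0.118  1.189 -1.586]
```

View pics/s4.png

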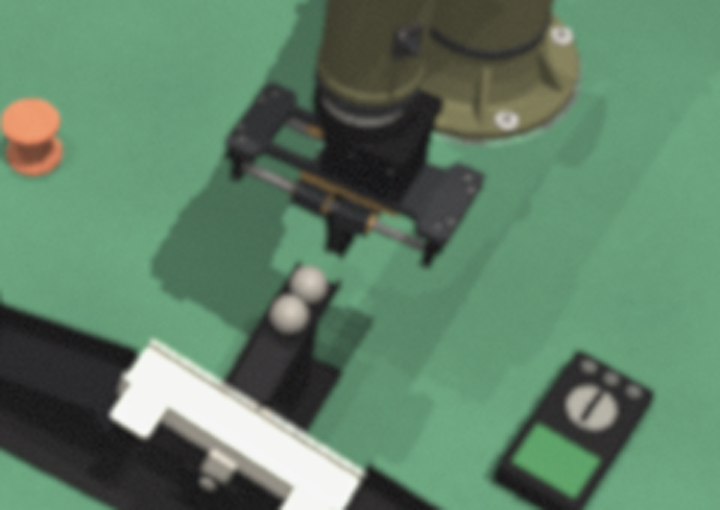

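```bash
python3 -m jog '[[[0,0.2,0,0,0],[0,0.2,0,0,0],[0,0.15,0,0,0],[0,0.15,0,0,0],[0,0.15,0,0,0],[0,0.15,0,0,0],[0,0.15,0,0,0],[0,0.1,0,0,0],[0,0,0,0,0],[0,0,0,0,0]]]'; python3 - <<'E'
from h import *
import cv2
p,d=eyes.get_image("scene");c=p[110:290,180:420];cv2.imwrite("pics/s5.png",cv2.resize(c[:,:,::-1],None,fx=3,fy=3,interpolation=2))
E
```

```text
time: 8.18
position: [0.4485, 0.0383, 0.1509]
tool_rot: [3.141, 0.029, 0.0]
ft_force: [0.1, 0.5, -0.1]
grip_width: 0.008
```

View pics/s5.png

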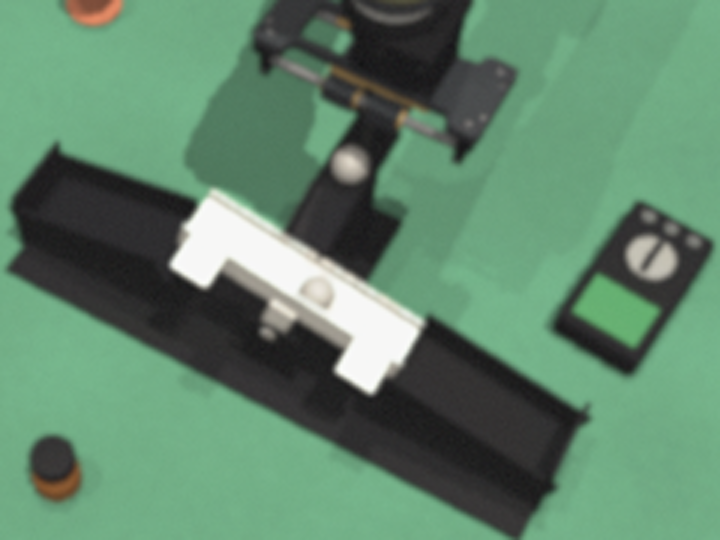

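The front ball is on the gate at crop (317,292), rolling left. The rear ball waits on the ledge at (350,163). I'll wait for the front one to settle, then push the rear one.

```bash
python3 -m jog '[[[0,0,0,0,0],[0,0,0,0,0],[0,0,0,0,0],[0,0,0,0,0],[0,0,0,0,0],[0,0,0,0,0],[0,0,0,0,0],[0,0,0,0,0],[0,0,0,0,0],[0,0,0,0,0]]]' >/dev/null; python3 -m jog '[[[0,0.15,0,0,0],[0,0.15,0,0,0],[0,0.15,0,0,0],[0,0.15,0,0,0],[0,0.15,0,0,0],[0,0.1,0,0,0],[0,0,0,0,0],[0,0,0,0,0],[0,0,0,0,0],[0,0,0,0,0]]]'; python3 -m jog '[[[0,0,0,-0.5,0],[0,0,0,-0.9,0],[0,0,0,-0.9,0],[0,-0.5,0,0,0],[0,-0.9,0,0,0],[0,0,0,0,0],[0,0,0,0,0],[0,0,0,0,0],[0,0,0,0,0],[0,0,0,0,0]]]'; python3 - <<'E'
from h import *
import cv2
p,d=eyes.get_image("scene");c=p[110:290,180:420];cv2.imwrite("pics/s6.png",cv2.resize(c[:,:,::-1],None,fx=3,fy=3,interpolation=2))
E
```

```text
time: 10.72
position: [0.4824, 0.0389, 0.151]
tool_rot: [3.141, 0.029, 0.0]
ft_force: [-0.5, -0.3, 0.1]
grip_width: 0.003
time: 11.98
position: [0.4267, 0.038, 0.2427]
tool_rot: [-3.141, -0.029, 0.001]
ft_force: [1.0, -0.3, -0.3]
grip_width: 0.008
```

View pics/s6.png

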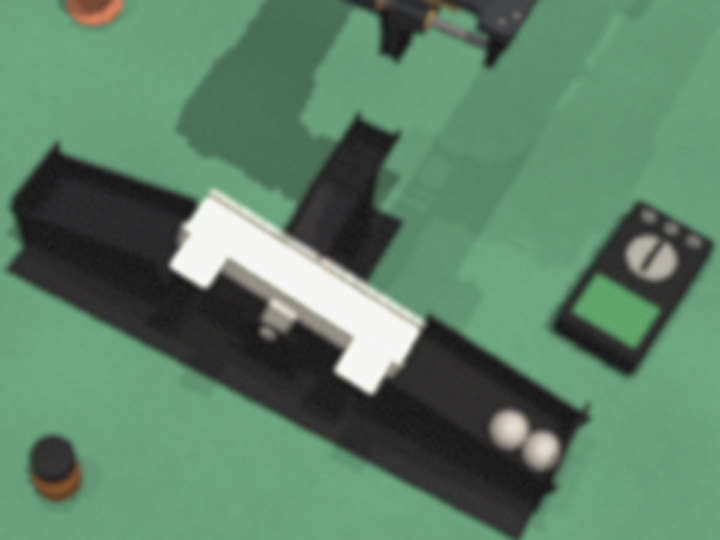

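Both balls lie at the closed end of the left chute, at crop (510,430) and (541,450). I'll let them settle, measure, then hand in.

```bash
python3 -m jog '[[[0,0,0,0,0],[0,0,0,0,0],[0,0,0,0,0],[0,0,0,0,0],[0,0,0,0,0],[0,0,0,0,0],[0,0,0,0,0],[0,0,0,0,0],[0,0,0,0,0],[0,0,0,0,0]]]' >/dev/null; python3 -m jog '[[[0,0,0,0,0],[0,0,0,0,0],[0,0,0,0,0],[0,0,0,0,0],[0,0,0,0,0],[0,0,0,0,0],[0,0,0,0,0],[0,0,0,0,0],[0,0,0,0,0],[0,0,0,0,0]]]'; python3 - <<'E'
from h import *
import cv2
from bench import job
q=None
for i in range(4):
    p,d=eyes.get_image("scene");P=cloud("scene",d)
    if q is not None: print("diff",np.abs(p[240:275,340:370].astype(int)-q[240:275,340:370]).mean())
    q=p
for k,(u,v) in dict(b1=(350,253),b2=(360,260),tr=(246,194),tl=(300,234)).items(): print(k,P[v,u],"sorter",(np.array([[.9998,.0195],[-.0195,.9998]])@(P[v,u,:2]-[.573,.0394])).round(3))
job.close_job()
E
```

```text
time: 14.52
position: [0.4265, 0.0379, 0.2429]
tool_rot: [3.141, 0.029, -0.0]
ft_force: [-0.1, -0.2, -0.6]
grip_width: 0.004
diff 1.2377777777777779
diff 1.2593650793650795
diff 1.2565079365079366
b1 [0.58237087 0.24446822 0.06731481] sorter [0.013 0.205]
b2 [0.58417125 0.27207069 0.06323231] sorter [0.016 0.232]
tr [ 0.61505722 -0.02314619  0.15004415] sorter [ 0.041 -0.063]
tl [0.62425823 0.12836821 0.11752809] sorter [0.053 0.088]
the job is handed in; nothing more can be done
```

I rocked the gate from its right-down stop to its left-down stop by pressing the left tab with the shut fingertips. Both balls were still on the ledge when I did this. I then pushed the balls forward one after the other, and they rolled over the gate into the left chute by themselves. The job was handed in at about 15 s; close_job gave no verdict.

- **Gate:** The last check has the left tab at a height of 118 mm and the right tab at 150 mm, which matches the left-down stop.
- **Balls:** The visible surfaces of both balls are at sorter y of about 0.205 and 0.232, and x of about 0.015. The x reading probably leans towards the camera side. Both are inside the chute limits, and repeated frames differ only by a constant noise level, so the balls are still.
- **Arm and bystanders:** The arm is clear of everything at z = 0.243. The multimeter, jar and bobbin look unmoved in the pictures; I did not measure them again at the end.

No check failed or disagreed with another.

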